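# Switch on the cup warmer key by key

## Robot

A 7-joint arm with a two-finger parallel gripper is mounted at the origin on a cart in front of the work surface, level with it; the furniture and walls round the work are solid. World frame = base frame: x ahead of the robot, y to its left, z up, the work surface at z = 0. Lengths are in m, angles in rad, forces in N, time in s.
With the tool pointing down it reaches from about 0.425 to 0.875 m from the base axis. Payload 9.9 kg.
Tool frame: the origin (TCP) lies at the very end of the fingers, on their centre line; the grasp point (between the pads) lies 19 mm behind it; z points along the fingers, y is the line along which they close (so a half turn about z gives the same grasp; the last joint's range is limited). The gripper opens to 85 mm and grips with 20 to 120 N. Pads are 22 mm wide; open, the fingers measure 114 mm over their backs; the gripper's body (76 mm by 85 mm) begins 54 mm behind the grasp point. The pads swing forward as they close: fully open they stand 13 mm farther back than shut.
Start: joints at [-0.084, 0.576, 0.025, 1.437, -0.015, 1.129, -0.057], TCP at [0.675, 0, 0.231] pointing down, gripper open.
Joint ranges: [-2.76, 2.76], [-0.34, 2.15], [-1.52, 1.57], [0.19, 2.46], [-1.09, 4.23], [0.17, 1.99], [-2.82, 2.82]. Speed limits (rad/s): [2.22, 2.22, 3.01, 3.01, 3.14, 3.14, 3.14].

## Interface

Orientations are given as a unit quaternion [x, y, z, w].
In Python, from rig import manip, vision, finish_job, models gives the robot as it stands. The module is installed in compiled form; this text tells all that it offers.
- The arm moves only by the shell command python3 -m creep 'ROWS' [FORCE]. ROWS is JSON, a list that holds one entry, the list of rows, each a list of 7 numbers: the turn, a rotation vector about the tool's x, y, z in degrees, then the shift along the tool's x, y, z in m, then the closure, from -1 (fully open) to 1 (shut), so that 0 is half open. In form: [[[wx, wy, wz, dx, dy, dz, claw], ...]]. A call has 1 to 10 rows; each row is the pose to reach, as a shift and turn from the pose commanded when the call began, along the tool's axes at that moment; what a row does not reach only later rows make up. A row lasts 1/12 s, in which the tool goes at most 41.7 mm and 7.16 degrees, less where a joint would pass 70% of its speed; a pose out of reach is approached as far as the arm can. A call with a gripper value outside its range is refused whole. The fingers move at their own pace and stop on an object; FORCE is the grip in N (left out, the last holds). Time passes only in rows, so rows that repeat a pose let the fingers close. It gives the time, the measured TCP pose, the force, the opening and the grip force at its end, in the units of the state.
- manip.get_obs(): the state, without advancing time (a new reading comes with each control period).
- vision.snapshot(name): name is "scene" or "side" or "wrist"; returns a dict with "pixels" (384x512x3 uint8, red, green, blue), "fovy" (degrees; the focal length in pixels is half the picture's height over the tangent of half this angle, whatever the lens; pixels are square), "cx", "cy" (the principal point, pixels), "world_from_camera" (4x4, takes a point from camera to world coordinates). Camera axes: x right, y down, z forward; pixel columns grow to the right and rows downward; lengths in m; the calibration is good to about 2 mm. A picture is of the moment at which its call begins. There is no depth.
- finish_job(): hands the job in; it is judged then, once.
Trained networks look in a picture, given as the dict that the camera call returned (one of the last four; its "shot" number tells which), for a name from the list of things; names that differ only in an ending like _2 or _b are one class to them, and where a whole thing is asked for, a point or a joint stands for the part that bears it (a point fixed in the world has none). Each returns a list of dicts, best first, with "confidence" (0 to 1); they miss things now and then, are a little off and sometimes report something else, mostly with a low value. They report only what shows in the picture. A call takes as long as a camera call. They do not tell look-alikes from the thing itself.
- models.search_frame(query, picture): "centre" ([x, y, z] in m, in world coordinates, good to about 4 mm: the middle of the surface that is visible of it).
- models.outline_of(query, picture): "region" (384x512 bool, what is visible of it).
The state is a dict: "time_s": time; "joints": joint angles; "joint_velocities": joint speeds; "joint_torque": joint torques, N m; "eef_pos": TCP position; "orientation": TCP orientation; "wrist_force": force on the tool from outside, world axes, zero at the start; "torque": the same for the moment, N m; "width": finger opening in m; "grasp_force": force on a finger pad.
Only numpy, scipy, OpenCV 4.12 (cv2) and the standard library are available. Lean on these libraries where they do the work, as an engineer would, in place of code of your own. Each camera call takes 0.05 s, during which the arm holds its last target. There are 200 camera calls.

## Task

Switch on the cup warmer: with a fingertip press its red main key lightly until it is fully down, then the yellow heating key, then the blue auto-off key. A key stays down once pressed; press none before its turn, and leave the two cups on the warmer and the things beside it where they stand. Finish with the hand clear.

Things in the scene. Friction and masses are not known exactly. Their poses are not given: they have to be found in the camera images.
- warmer: black cup warmer, fixed, 190 mm (its x) x 270 mm (its y) x 42 mm high, origin at the centre of its underside, z up. On a grey strip along its front (-x) edge, 62 mm before its middle, three round keys in a row 75 mm apart (colours in any order); behind it a steel plate, top 44 mm above the worktop, with a thin rail 63 mm high round its back and sides.
- red_top (a point): centre of the top face of the red round key, which is 32 mm across and faces up. It stands 14 mm above the warmer's top when up (56 mm above the worktop) and 8 mm above when fully down; a flat steel collar 42 mm across and 2 mm high surrounds it. The point moves down with the key.
- yellow_top (a point): centre of the top face of the yellow round key, which is 32 mm across and faces up. It stands 14 mm above the warmer's top when up (56 mm above the worktop) and 8 mm above when fully down; a flat steel collar 42 mm across and 2 mm high surrounds it. The point moves down with the key.
- blue_top (a point): centre of the top face of the blue round key, which is 32 mm across and faces up. It stands 14 mm above the warmer's top when up (56 mm above the worktop) and 8 mm above when fully down; a flat steel collar 42 mm across and 2 mm high surrounds it. The point moves down with the key.
- red_key (a joint): value of the red key (main): 0 = up (off), grows as it is pressed down, 0.006 m = fully down (on). Pushing it takes about 2 N up to its stop; it stays down where it is left. Its sprung cap gives up to 4 mm more (3 N per mm).
- yellow_key (a joint): value of the yellow key (heating): 0 = up (off), grows as it is pressed down, 0.006 m = fully down (on). Pushing it takes about 2 N up to its stop; it stays down where it is left. Its sprung cap gives up to 4 mm more (3 N per mm).
- blue_key (a joint): value of the blue key (auto-off): 0 = up (off), grows as it is pressed down, 0.006 m = fully down (on). Pushing it takes about 2 N up to its stop; it stays down where it is left. Its sprung cap gives up to 4 mm more (3 N per mm).
- cup_a: olive green espresso cup, 65 x 94 x 52 mm high with its handle, loose, standing on the warmer's steel plate on the right side as seen from the robot; origin at the centre of its underside, z up, handle toward its own -y
- cup_b: olive green espresso cup, 65 x 94 x 52 mm high with its handle, loose, standing on the warmer's steel plate on the left side as seen from the robot; origin at the centre of its underside, z up, handle toward its own -y
- tin: loose food tin, 57 mm across, 72 mm high, standing on the worktop to the right of the warmer; origin at the centre of its underside
- matches: loose red matchbox, 58 x 110 x 19 mm, lying on the worktop to the left of the warmer; origin at the centre of its underside
There are look-alikes about, which are no part of the job. What is shaped like the cup_a but orange or purple is not meant.

How it is judged:
On the way, in this order (a step that is already met when the one before it is completed fails the run):
1. the red key is down, the others up (value of joint red_key above 0.004 m and value of joint each of yellow_key, blue_key below 0.002 m), for 0.1 s.
2. then the yellow key is down too, the blue still up (value of joint each of red_key, yellow_key above 0.004 m and value of joint blue_key below 0.002 m), for 0.1 s.
3. then the blue key is down too (value of joint each of red_key, yellow_key, blue_key above 0.004 m), for 0.1 s.
At the end, for the whole second after the job is handed in: All three keys are down (more than 4 of their 6 mm), both cups stand upright and at rest within 15 mm of where they stood, the tin and the matchbox are within 20 mm of where they were, and the robot is clear (all of step 3 and distance of each of cup_a, cup_b from where it was at the start of the episode below 0.015 m and angle between each of cup_a, cup_b's own z axis and vertical below 0.2 rad and linear speed of each of cup_a, cup_b below 0.02 m/s and distance of each of tin, matches from where it was at the start of the episode below 0.02 m); the robot touches nothing.
It fails at once if the yellow key pressed (over 2 mm) before the red one is down (value of joint yellow_key above 0.002 m and not (value of joint red_key above 0.004 m)).
It fails at once if the blue key pressed (over 2 mm) before the yellow one is down (value of joint blue_key above 0.002 m and not (value of joint yellow_key above 0.004 m)).
It fails at once if a key or the warmer pressed harder than 25 N (contact force between any of the arm, the fingers and warmer above 25 N or contact force between any of the arm, the fingers and red_key above 25 N or contact force between any of the arm, the fingers and yellow_key above 25 N or contact force between any of the arm, the fingers and blue_key above 25 N).
It fails at once if a cup pushed more than 15 mm, lifted or tipped (distance of any of cup_a, cup_b from where it was at the start of the episode above 0.015 m or angle between any of cup_a, cup_b's own z axis and vertical above 0.3 rad).
It fails at once if the tin or the matchbox moved more than 20 mm or tipped (distance of any of tin, matches from where it was at the start of the episode above 0.02 m or angle between any of tin, matches's own z axis and vertical above 0.3 rad).
It also fails if it takes over 42 s, if anything falls off the work surface, if the arm or the gripper's body presses on something with over 40 N, if the wrist force passes 120 N, or if a joint passes its speed limit or range.

## Working session

There is one attempt and no reset: what is moved stays moved. The work goes in short steps, Python scripts to look and compute and a shell command to move; the robot and the scene stay as the last step left them, time stands still between calls to the robot, and variables do not carry over. Pictures are saved under pics/ and viewed, at most 10 in all, crops included, and the job is handed in when it is done.

```bash
mkdir -p pics
cat > h.py <<'E'
import numpy as np,cv2
from rig import manip,vision,models
def save(p,n): cv2.imwrite('pics/'+n,p["pixels"][:,:,::-1])
def ray(p,u,v,z):
    f=p["pixels"].shape[0]/2/np.tan(np.radians(p["fovy"])/2);T=np.array(p["world_from_camera"])
    d=T[:3,:3]@np.array([(u-p["cx"])/f,(v-p["cy"])/f,1]);o=T[:3,3];return o+d*(z-o[2])/d[2]
def pix(p,X):
    f=p["pixels"].shape[0]/2/np.tan(np.radians(p["fovy"])/2);T=np.array(p["world_from_camera"])
    c=T[:3,:3].T@(np.array(X)-T[:3,3]);return c[:2]/c[2]*f+[p["cx"],p["cy"]]
def blobs(p,z=.056):
    h=cv2.cvtColor(p["pixels"],cv2.COLOR_RGB2HSV)
    for n,rs in dict(red=[(0,8),(172,180)],yellow=[(20,34)],blue=[(98,130)]).items():
        m=sum(cv2.inRange(h,(a,120,60),(b,255,255)) for a,b in rs)
        k,l,s,c=cv2.connectedComponentsWithStats(m)
        for i in range(1,k):
            if s[i][4]>40: print(n,s[i],c[i].round(1),ray(p,*c[i],z).round(4))
E
python3 - <<'E'
from h import *
o=manip.get_obs();print({k:np.round(o[k],3) for k in("eef_pos","orientation","wrist_force","width","time_s")})
ims=[]
for n in("scene","wrist"):
    p=vision.snapshot(n);ims.append(p["pixels"]);print(n);blobs(p)
    for q in("red_top","yellow_top","blue_top","cup_a","tin","matches","warmer"):
        print(q,[(np.round(d["centre"],3).tolist(),round(d["confidence"],2),pix(p,d["centre"]).round().tolist()) for d in models.search_frame(q,p)][:4])
    save(p,n+'0.png')
E
```

```text
{'eef_pos': array([0.675, 0.   , 0.23 ]), 'orientation': array([ 0.707,  0.707, -0.001, -0.001]), 'wrist_force': array([-0.572, -0.341,  0.72 ]), 'width': np.float64(0.085), 'time_s': np.float64(0.0)}
scene
red [140 143  18  17 174] [149.  152.3] [0.8891 0.1034 0.056 ]
red [123 156  19  17 220] [131.8 164.5] [0.8845 0.1624 0.056 ]
red [236 197  13  12 137] [241.8 202.5] [0.59   0.0836 0.056 ]
red [156 198  53  37 798] [181.8 214.8] [0.6664 0.1986 0.056 ]
yellow [154  74  17  45 276] [161.5  88.3] [ 1.1032 -0.129   0.056 ]
yellow [288 174  12  11 114] [293.4 178.9] [ 0.5461 -0.0585  0.056 ]
blue [263 185  12  12 123] [268.5 190.2] [0.5681 0.0123 0.056 ]
red_top [([0.59, 0.086, 0.056], 0.46, [241.0, 203.0])]
yellow_top [([0.541, -0.059, 0.053], 0.56, [295.0, 180.0])]
blue_top [([0.614, -0.195, 0.054], 0.45, [302.0, 142.0])]
cup_a [([0.512, 0.275, 0.035], 0.93, [209.0, 282.0]), ([0.435, -0.199, 0.036], 0.91, [360.0, 175.0]), ([0.645, -0.081, 0.077], 0.71, [267.0, 151.0]), ([0.672, 0.042, 0.079], 0.68, [227.0, 170.0])]
tin [([0.612, -0.193, 0.054], 0.75, [302.0, 143.0])]
matches [([0.688
[... 514 characters left out ...]
 0.081, 0.056], 0.61, [176.0, 93.0]), ([0.552, -0.061, 0.058], 0.46, [151.0, 220.0]), ([0.572, 0.007, 0.058], 0.29, [163.0, 164.0])]
yellow_top [([0.549, -0.06, 0.056], 0.83, [148.0, 219.0])]
blue_top [([0.571, 0.006, 0.061], 0.81, [160.0, 165.0])]
cup_a [([0.673, 0.048, 0.069], 0.87, [253.0, 126.0]), ([0.643, -0.085, 0.077], 0.73, [227.0, 247.0]), ([0.574, 0.01, 0.058], 0.38, [164.0, 161.0]), ([0.626, -0.188, 0.047], 0.32, [219.0, 305.0])]
tin [([0.624, -0.186, 0.05], 0.69, [216.0, 306.0])]
matches [([0.687, 0.151, 0.018], 0.57, [266.0, 28.0])]
warmer [([0.626, 0.011, 0.047], 0.68, [213.0, 158.0]), ([0.576, 0.009, 0.061], 0.48, [165.0, 162.0]), ([0.55, -0.064, 0.053], 0.42, [151.0, 221.0])]
```

View pics/scene0.png

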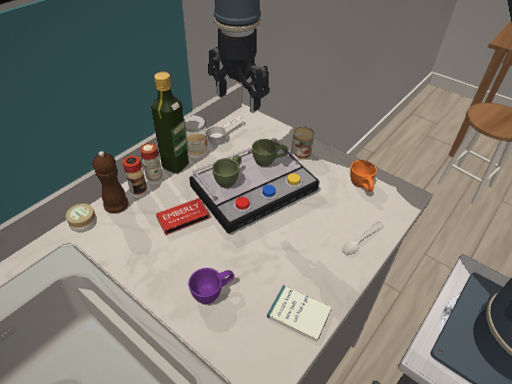

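View pics/wrist0.png

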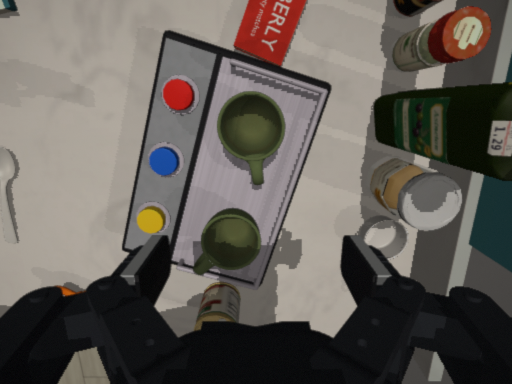

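The scene shows the red, blue and yellow keys at (242,203), (268,190) and (293,179). In the wrist picture they are at (178,94), (163,161) and (151,220). Possible confusions for red are the spice-jar lids at (149,152) and (132,164) and the matchbox at (182,215). For yellow it is the bottle cap at (161,88). The orange cup at (363,174) and the purple one at (207,287) are decoys. I choose the keys on the grey strip. Next I shut the fingers and go above red.

```bash
python3 -m creep '[[[0,0,0,0.03,-0.03,0,1],[0,0,0,0.06,-0.06,0.02,1],[0,0,0,0.082,-0.083,0.05,1],[0,0,0,0.082,-0.083,0.09,1],[0,0,0,0.082,-0.083,0.12,1],[0,0,0,0.082,-0.083,0.135,1],[0,0,0,0.082,-0.083,0.135,1],[0,0,0,0.082,-0.083,0.135,1]]]'
python3 - <<'E'
from h import *
o=manip.get_obs();print({k:np.round(o[k],4) for k in("eef_pos","orientation","wrist_force","width","time_s")})
ims=[]
for n in("wrist","side"):
    p=vision.snapshot(n);print(n);blobs(p);c=pix(p,o["eef_pos"]);print("tcp px",c)
    ims.append(p["pixels"])
cv2.imwrite('pics/b.png',cv2.resize(np.hstack(ims),(800,300))[:,:,::-1])
E
```

```text
time_s: 1.47
eef_pos: [0.5919, 0.0819, 0.0961]
orientation: [0.707, 0.707, -0.001, -0.0]
wrist_force: [-0.1, -0.4, 0.9]
width: 0.0001
grasp_force: 0.0
{'eef_pos': array([0.5919, 0.0819, 0.0961]), 'orientation': array([ 7.071e-01,  7.071e-01, -5.000e-04, -3.000e-04]), 'wrist_force': array([-0.0819, -0.3678,  0.9326]), 'width': np.float64(0.0001), 'time_s': np.float64(1.4667)}
wrist
red [  328     0   154   158 11007] [402.9  71.6] [0.679  0.1707 0.056 ]
red [412  55   8   9  44] [415.4  59.1] [0.6853 0.1774 0.056 ]
red [ 234  188   46   43 1416] [256.7 208.5] [0.5931 0.0849 0.056 ]
tcp px [254.67525854 239.53136258]
side
red [305 134  15  14 133] [311.4 140.3] [0.8858 0.2347 0.056 ]
red [319 142  12  15  81] [323.6 150. ] [0.8855 0.1735 0.056 ]
red [261 167  19  22 190] [268.8 176.9] [0.6731 0.142  0.056 ]
red [250 195  12  11 105] [255.3 200.3] [0.5906 0.0754 0.056 ]
yellow [345 105  16  13  77] [351.9 111.4] [1.1155 0.3142 0.056 ]
yellow [265 235  13  13 141] [271.  241.2] [ 0.5469 -0.0673  0.056 ]
blue [257 215  12  11 104] [262.4 219.6] [0.5681 0.0045 0.056 ]
tcp px [254.65424944 186.3404908 ]
```

View pics/b.png

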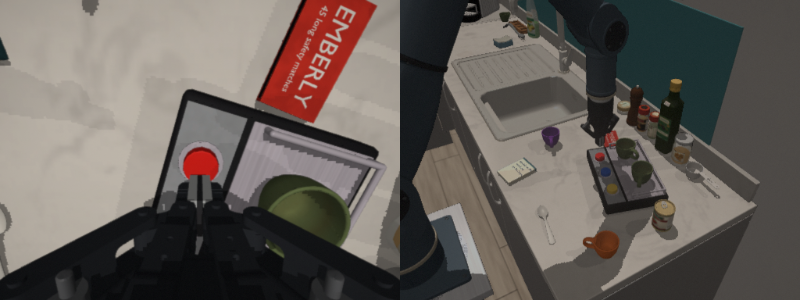

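The shut fingertip is just over the red key, and the matchbox and cup are close by. I'll turn the hand so the finger linkage lies along the key row, clear of the cups.

```bash
python3 -m creep '[[[0,0,-7,0,0,0,1],[0,0,-14,0,0,0,1],[0,0,-21,0,0,0,1],[0,0,-28,0,0,0,1],[0,0,-35,0,0,0,1],[0,0,-42,0,0,0,1],[0,0,-49,0,0,0,1],[0,0,-56,0,0,0,1],[0,0,-63,0,0,0,1],[0,0,-70,0,0,0,1]]]'
python3 -m creep '[[[0,0,-3,0,0,0,1],[0,0,-3,0,0,0,1],[0,0,-3,0,0,0,1]]]'
python3 - <<'E'
from h import *
from scipy.spatial.transform import Rotation as R
o=manip.get_obs();M=R.from_quat(o["orientation"]).as_matrix();print(M.round(3),o["eef_pos"])
p=vision.snapshot("wrist");blobs(p);save(p,'c.png');print(pix(p,o["eef_pos"]))
for n,t in dict(red=[.592,.082,.056],blue=[.5705,.011,.056],yellow=[.549,-.0597,.056]).items(): print(n,M.T@(np.array(t)-o["eef_pos"]),pix(p,t))
E
```

```text
time_s: 2.4
eef_pos: [0.5934, 0.0816, 0.0983]
orientation: [0.171, 0.985, 0.0, 0.002]
wrist_force: [0.1, -0.4, -0.4]
width: -0.0001
grasp_force: 0.0
time_s: 2.65
eef_pos: [0.5929, 0.0816, 0.0977]
orientation: [0.149, 0.989, 0.0, 0.001]
wrist_force: [-0.2, 0.4, -0.3]
width: -0.0001
grasp_force: 0.0
[[-0.955  0.295  0.002]
 [ 0.295  0.955  0.   ]
 [-0.002  0.001 -1.   ]] [0.59293955 0.0816304  0.09766124]
red [ 231  186   46   43 1481] [253.3 206.6] [0.5891 0.0813 0.056 ]
red [ 330  231  133   75 5392] [400.3 265.6] [0.6634 0.169  0.056 ]
yellow [  11  186   57   48 2028] [ 39.2 209.4] [ 0.5482 -0.0578  0.056 ]
blue [ 122  186   49   47 1741] [145.6 209.2] [0.5694 0.0111 0.056 ]
[255.4453457  239.23359765]
red [1.09739933e-03 4.45979138e-05 4.16590005e-02] [255.49179511 210.14624099]
blue [ 0.00066618 -0.07413802  0.04160476] [146.1421514  210.74005917]
yellow [ 0.00032358 -0.14803403  0.04155054] [ 37.26334244 211.21110283]
```

View pics/c.png

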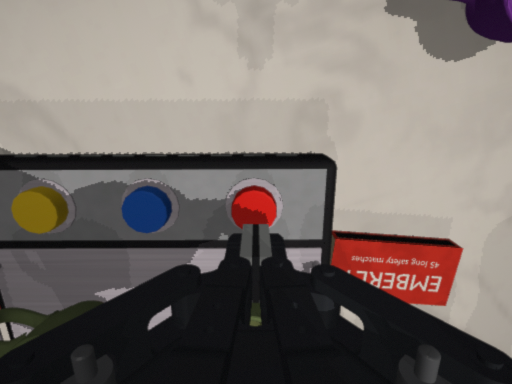

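The wrist view shows red at (254,207) under the fingertip, blue at (146,209) and yellow at (39,209), with the matchbox clear to the right. Now I press red.

```bash
python3 -m creep '[[[0,0,0,0.001,0,0.015,1],[0,0,0,0.001,0,0.03,1],[0,0,0,0.001,0,0.036,1],[0,0,0,0.001,0,0.039,1],[0,0,0,0.001,0,0.041,1],[0,0,0,0.001,0,0.043,1],[0,0,0,0.001,0,0.044,1],[0,0,0,0.001,0,0.044,1]]]'
```

```text
time_s: 3.37
eef_pos: [0.5913, 0.0824, 0.0527]
orientation: [0.148, 0.989, 0.0, 0.0]
wrist_force: [-0.5, 0.1, 1.5]
width: -0.0001
grasp_force: 0.7
```

```bash
python3 -m creep '[[[0,0,0,0,0,0.001,1],[0,0,0,0,0,0.002,1],[0,0,0,0,0,0.003,1],[0,0,0,0,0,0.004,1],[0,0,0,0,0,0.004,1]]]'
```

```text
time_s: 3.78
eef_pos: [0.5913, 0.0824, 0.0484]
orientation: [0.148, 0.989, 0.0, 0.0]
wrist_force: [-0.4, 0.8, 4.9]
width: 0.0001
grasp_force: 2.5
```

```bash
python3 -m creep '[[[0,0,0,0,0,-0.02,1],[0,0,0,0,0,-0.04,1],[0,0,0,-0.001,-0.04,-0.045,1],[0,0,0,-0.001,-0.08,-0.045,1],[0,0,0,-0.001,-0.12,-0.045,1],[0,0,0,-0.001,-0.147,-0.045,1],[0,0,0,-0.001,-0.147,-0.045,1],[0,0,0,-0.001,-0.147,-0.045,1]]]'
python3 - <<'E'
from h import *
o=manip.get_obs();print(o["eef_pos"])
p=vision.snapshot("wrist");blobs(p);save(p,'d.png');print(pix(p,o["eef_pos"]))
for n in("side","scene"): print(n);blobs(vision.snapshot(n))
E
```

```text
time_s: 4.45
eef_pos: [0.5485, -0.0607, 0.0932]
orientation: [0.15, 0.989, -0.0, -0.0]
wrist_force: [0.3, 0.4, -0.2]
width: -0.0002
grasp_force: 0.0
[ 0.54849488 -0.06074218  0.09316991]
red [ 443  188   51   44 1698] [468.  209.7] [0.587  0.0744 0.056 ]
red [111 286  22   4  50] [123.  287.4] [ 0.5742 -0.1684  0.056 ]
red [ 95 293  25  13  77] [107.7 297.9] [ 0.579  -0.1827  0.056 ]
yellow [ 230  189   46   45 1457] [251.9 209.4] [ 0.5446 -0.062   0.056 ]
yellow [114 282  25   4  55] [127.1 283.3] [ 0.5719 -0.1642  0.056 ]
blue [ 337  189   51   48 1828] [362.1 212.2] [0.5681 0.0072 0.056 ]
[255.49036721 239.23575871]
side
red [305 134  15  14 134] [311.4 140.3] [0.886  0.2349 0.056 ]
red [319 142  12  15  77] [323.6 149.6] [0.8863 0.175  0.056 ]
red [250 197  12   9  88] [255.3 201.2] [0.5887 0.0724 0.056 ]
yellow [345 107  15  11  68] [352.8 112.2] [1.1146 0.3087 0.056 ]
yellow [265 236  13  12 136] [271.  241.3] [ 0.5467 -0.0676  0.056 ]
blue [257 215   9  11  84] [261.3 219.7] [0.5656 0.0058 0.056 ]
scene
red [140 143  18  17 174] [149.  152.4] [0.889  0.1035 0.056 ]
red [123 156  19  17 220] [131.8 164.5] [0.8845 0.1624 0.056 ]
red [156 198  53  37 799] [181.8 214.9] [0.6664 0.1987 0.056 ]
red [236 199  13  10 110] [241.9 203.5] [0.5878 0.0859 0.056 ]
yellow [154  73  17  46 284] [161.5  88. ] [ 1.1049 -0.1306  0.056 ]
yellow [288 174  13  11 115] [293.5 178.8] [ 0.546  -0.0586  0.056 ]
blue [263 185  12  12 123] [268.5 190.2] [0.5681 0.0123 0.056 ]
```

View pics/d.png

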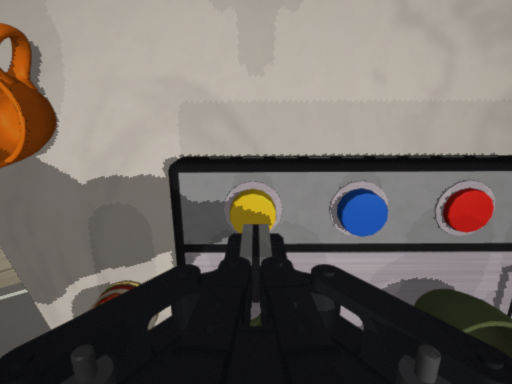

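The fingertip is above yellow (252,209), with blue at (362,212). Red at (468,210) has dropped. The tin at about (120,290) lies below the linkage. Now I press yellow.

```bash
python3 -m creep '[[[0,0,0,0.001,0,0.015,1],[0,0,0,0.001,0,0.03,1],[0,0,0,0.001,0,0.034,1],[0,0,0,0.001,0,0.037,1],[0,0,0,0.001,0,0.039,1],[0,0,0,0.001,0,0.041,1],[0,0,0,0.001,0,0.043,1],[0,0,0,0.001,0,0.045,1],[0,0,0,0.001,0,0.045,1]]]'
```

```text
time_s: 5.35
eef_pos: [0.5486, -0.0579, 0.0486]
orientation: [0.148, 0.989, 0.0, 0.001]
wrist_force: [0.5, 0.7, 4.4]
width: -0.0002
grasp_force: 2.3
```

```bash
python3 -m creep '[[[0,0,0,0,0,-0.015,1],[0,0,0,0,0,-0.03,1],[0,0,0,0,0.035,-0.03,1],[0,0,0,0,0.073,-0.03,1],[0,0,0,0,0.073,-0.03,1],[0,0,0,0,0.073,-0.03,1]]]'
python3 -m creep '[[[0,0,0,0,0,0.015,1],[0,0,0,0,0,0.019,1],[0,0,0,0,0,0.022,1],[0,0,0,0,0,0.024,1],[0,0,0,0,0,0.026,1],[0,0,0,0,0,0.028,1],[0,0,0,0,0,0.03,1],[0,0,0,0,0,0.03,1]]]'
```

```text
time_s: 5.85
eef_pos: [0.57, 0.0142, 0.0786]
orientation: [0.146, 0.989, 0.001, 0.0]
wrist_force: [-0.3, -0.9, -0.1]
width: 0.0003
grasp_force: 0.0
time_s: 6.52
eef_pos: [0.5696, 0.0111, 0.0484]
orientation: [0.148, 0.989, -0.0, 0.0]
wrist_force: [-1.0, -1.6, 5.5]
width: -0.0005
grasp_force: 2.6
```

All three keys have been pressed to their stops. I'll lift clear and check.

```bash
python3 -m creep '[[[0,0,0,0,0,-0.03,1],[0,0,0,0,0,-0.07,1],[0,0,0,0,0,-0.11,1],[0,0,0,0,0,-0.15,1],[0,0,0,0,0,-0.18,1],[0,0,0,0,0,-0.18,1],[0,0,0,0,0,-0.18,1]]]'
python3 - <<'E'
from h import *
for n in("side","scene","wrist"):
    p=vision.snapshot(n);print(n);blobs(p,.05)
    if n!="side":
        for q in("cup_a","tin","matches"): print(q,[(np.round(d["centre"],3).tolist(),round(d["confidence"],2)) for d in models.search_frame(q,p)][:4])
    if n=="scene": cv2.imwrite('pics/e.png',cv2.resize(p["pixels"][110:260,130:350],None,fx=3,fy=3)[:,:,::-1])
E
```

```text
time_s: 7.1
eef_pos: [0.5704, 0.0119, 0.2304]
orientation: [0.148, 0.989, 0.0, 0.002]
wrist_force: [0.1, -1.1, -0.9]
width: -0.0002
grasp_force: 0.0
side
red [305 134  15  14 122] [311. 140.] [0.8926 0.2444 0.05  ]
red [319 142  12  15  64] [323.5 149.1] [0.8943 0.1841 0.05  ]
red [257 167  23  22 255] [266.6 175.9] [0.6752 0.1558 0.05  ]
red [250 197  12   9  87] [255.4 201.1] [0.5927 0.0786 0.05  ]
yellow [345 105  14  13  83] [351.4 111.9] [1.1198 0.3204 0.05  ]
yellow [265 237  13  11 116] [271. 242.] [ 0.5488 -0.0648  0.05  ]
blue [257 216  12  10  92] [262.7 220.6] [0.5704 0.0067 0.05  ]
scene
red [140 143  18  17 173] [149.  152.4] [0.8953 0.0993 0.05  ]
red [123 156  19  17 221] [131.9 164.4] [0.8908 0.1587 0.05  ]
red [156 198  53  37 801] [181.8 214.9] [0.6708 0.1954 0.05  ]
red [236 199  13  10 110] [241.9 203.5] [0.5915 0.0816 0.05  ]
yellow [154  74  17  45 282] [161.5  88.1] [ 1.1126 -0.1361  0.05  ]
yellow [287 175  13  10  98] [293.3 179.7] [ 0.5478 -0.0613  0.05  ]
blue [263 187  12  10  98] [268.4 191.3] [0.5696 0.0102 0.05  ]
cup_a [([0.433, -0.198, 0.034], 0.97), 
[... 280 characters left out ...]
[106 228  28  17  54] [122.9 233.7] [ 0.5981 -0.1647  0.05  ]
red [ 97 231  18   6  53] [107.  233.1] [ 0.5918 -0.1827  0.05  ]
red [ 93 239  29  19  98] [110.3 245.5] [ 0.6081 -0.186   0.05  ]
yellow [175 158  27  27 587] [188.  171.1] [ 0.5486 -0.0623  0.05  ]
yellow [ 65 248  49  43 341] [ 89.3 267.9] [ 0.6287 -0.2242  0.05  ]
blue [241 158  26  27 566] [253.5 171.1] [0.5702 0.0087 0.05  ]
blue [ 41 229  22  40 422] [ 49.3 252. ] [ 0.5942 -0.2615  0.05  ]
cup_a [([0.43, -0.218, 0.034], 0.97), ([0.674, 0.053, 0.067], 0.83), ([0.504, 0.285, 0.027], 0.71), ([0.626, -0.086, 0.068], 0.69)]
tin [([0.616, -0.196, 0.071], 0.92)]
matches [([0.695, 0.176, 0.019], 0.79), ([0.574, 0.01, 0.053], 0.2)]
```

View pics/e.png

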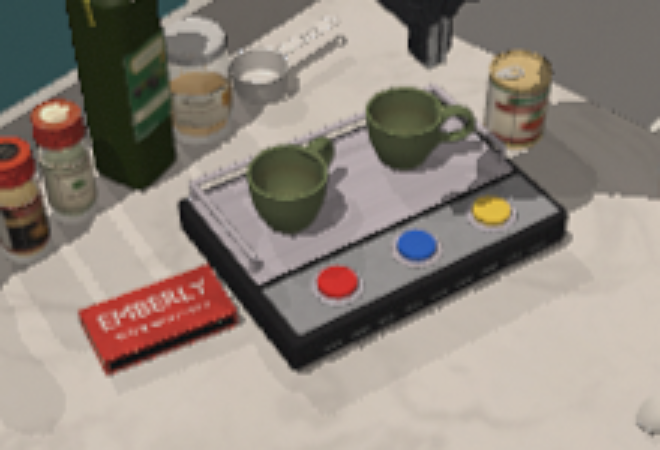

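In the crop all three keys are equally low: red (338,282), blue (417,246) and yellow (492,211). The cups, tin and matchbox have not moved, and the hand is clear.

```bash
python3 -c "from rig import finish_job; print(finish_job())"
```

```text
the job is handed in; nothing more can be done
None
```

I pressed the red, yellow and blue keys fully down in that order, with about 5 N at the wrist each time; the cups, tin and matchbox look unmoved, the hand is clear, and the job is handed in (no verdict was returned).

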